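# Screw the lid back on the pick jar

## Robot

A 6-joint arm with a two-finger parallel gripper is mounted at the origin on the work surface. World frame = base frame: x ahead of the robot, y to its left, z up, the work surface at z = 0. Lengths are in m, angles in degrees, forces in N, time in s.
With the tool pointing down it reaches from about 0.35 to 0.875 m from the base axis. Payload 15.5 kg.
Tool frame: the origin (TCP) lies at the centre of the arm's flange, where the gripper is bolted on; the fingertips stand 173 mm ahead of it and the grasp point (between the pads) lies arm.hold_point_z ahead of it (arm.hold_point_z is the distance from the TCP to the grasp point, in m); z points along the fingers, y is the line along which they close (so a half turn about z gives the same grasp; the last joint's range is limited). The gripper opens to 85 mm and grips with 20 to 120 N. Pads are 22 mm wide; open, the fingers measure 114 mm over their backs; the gripper's body (76 mm by 85 mm) begins 54 mm behind the grasp point. The pads swing forward as they close: fully open they stand 13 mm farther back than shut.
Start: joints at [-77.722, 28.281, 77.091, -0, 74.628, -5.472], TCP at [0.191, -0.595, 0.405] pointing down, gripper open.
Joint ranges: [-166.48, 166.48], [-47.26, 123.95], [12.59, 153.08], [-70.14, 250.14], [6.76, 159.57], [-176.63, 176.63]. Speed limits (degrees/s): [108.29, 108.29, 147.25, 172.46, 172.46, 172.46].

## Interface

Orientations are given as a 3x3 rotation matrix whose columns are the frame's x, y, z axes.
In Python, from cell import read_state, grab_frame, job, spotter, arm gives the robot as it stands. The module is installed in compiled form; this text tells all that it offers.
- The arm moves only by the tool send_rows, never from a script. Its argument "deltas" is a list of rows, each a list of 5 numbers: the shift along the tool's x, y, z in mm, then the turn about the tool's z in degrees, then the opening, from 0 (shut) to 1 (fully open). In form: [[dx, dy, dz, spin, claw], ...]. A call has 1 to 20 rows; each row shifts and turns the commanded pose from where the row before left it, along the tool's axes as they then stand; what a row does not reach is not made up. A row lasts 1/10 s, in which the tool goes at most 50 mm and 8.59 degrees, less where a joint would pass 70% of its speed; a pose out of reach is approached as far as the arm can. A call with a gripper value outside its range is refused whole. The fingers move at their own pace and stop on an object; "force" is the grip in N (left out, the last holds). Time passes only in rows, so rows that do not move let the fingers close. It gives the time, the measured TCP pose, the force, the opening and the grip force at its end, in the units of the state.
- read_state(): the state, without advancing time (a new reading comes with each control period).
- grab_frame(name): name is "side" or "top" or "wrist"; returns a dict with "frame" (384x512x3 uint8, blue, green, red), "depth" (384x512 float32, m along the optical axis (not along the pixel's ray), 0 where there is no reading), "fx", "fy", "cx", "cy" (pixels), "T" (4x4, takes a point from camera to world coordinates). Camera axes: x right, y down, z forward; pixel columns grow to the right and rows downward; lengths in m; the calibration is good to about 2 mm. A picture is of the moment at which its call begins.
- job.hand_in(): hands the job in; it is judged then, once.
Trained networks look in a picture, given as the dict that the camera call returned (one of the last four; its "shot" number tells which), for a name from the list of things; names that differ only in an ending like _2 or _b are one class to them, and where a whole thing is asked for, a point or a joint stands for the part that bears it (a point fixed in the world has none). Each returns a list of dicts, best first, with "score" (0 to 1); they miss things now and then, are a little off and sometimes report something else, mostly with a low value. They report only what shows in the picture. A call takes as long as a camera call.
- spotter.search_frame(picture, target): "centre" ([column, row] in pixels, amid what is visible of it).
- spotter.pinpoint(picture, target): "centre" ([column, row] in pixels: a listed point, or the origin of a listed thing).
The state is a dict: "clock": time; "joint_pos": joint angles; "qvel": joint speeds; "joint_efforts": joint torques, N m; "tcp_pos": TCP position; "ee_rot": TCP orientation; "wrist_force": force on the tool from outside, world axes, zero at the start; "moment": the same for the moment, N m; "opening": finger opening in m; "gripper_force": force on a finger pad.
Only numpy, scipy, OpenCV 4.12 (cv2) and the standard library are available. Lean on these libraries where they do the work, as an engineer would, in place of code of your own. Each camera call takes 0.05 s, during which the arm holds its last target. There are 200 camera calls.

## Task

Close the open jar in the caddy with its red screw lid: lower the lid level onto the mouth, turn it back (anticlockwise from above) as far as it needs until its lugs find the thread starts and it drops right down, then tighten it clockwise until it stops. Leave the jar standing in its well and do not disturb the other two jars or the shaker.

Things in the scene. Friction and masses are not known exactly. Their poses are not given: they have to be found in the camera images.
- lid_center (a point): Loose red ribbed plastic screw lid, 58 mm across, 22 mm high, about 40 g, lying right way up (open side down) on the counter to the left or right of the caddy. The point is on its axis half-way up, 11 mm above its lower edge; z up. Inside, the skirt is 52 mm across and 19 mm deep. Four lugs stand inward at the skirt's foot, on the lid's own +x, +y, -x and -y axes.
- lid_lug (a point): The lug on the lid's +x side: inner end 21 mm from the axis, 6 mm wide, 3.5 mm high from the lid's lower edge up. The point is at its middle; the other three are alike, a quarter turn apart.
- jar_rim (a point): Centre of the rim of the one open jar, white, with a red band and sandwich picks inside below the rim. z up, x and y square to the jar's sides. The neck is 39 mm across with a tapered lip, 30 mm high over the jar's square shoulders. The lid's centre is 8 mm below this point when the lid is right down (top plate on the rim), tight or not.
- thread_start (a point): Where a lug stands when turned right back into one of the four gaps of the neck's threads (one every quarter turn), in which the lugs drop: 68 degrees anticlockwise (from above) from the jar's +x axis, 17 mm below the rim. An upright rib closes each gap's anticlockwise side, so a lug turned back stops there. With the lid turned 54 to 68 degrees anticlockwise of the tight position the lugs are in the gaps.
- thread_end (a point): Where a lug stands when the lid is tight, on the jar's +x axis, 17 mm below the rim: so tight means the lid's axes lie along the jar's, in any of four quarter turns. The lug has gone 54 to 68 degrees clockwise under a slanted thread (its underside falls 2.4 mm) and meets an upright stop rib.
- open_jar: The open jar: square, 70 mm wide, 126 mm high to the rim; origin at the centre of its foot. It stands loose (0.3 kg) in its close square well and can turn or shift there by about 1.5 mm at most. Threads on the neck are 48 mm across, top side 10 mm below the rim at the start: between the gaps and the stops a lid set on from above rides 7 to 11 mm too high and is stopped by the ribs if turned clockwise.
- caddy: Stainless steel condiment caddy, fixed to the counter, 77 x 307 mm and 56 mm high, with three square wells in a row along its own y, 115 mm apart, floor 2 mm thick; origin under its centre. The open jar may be in any of the three wells.
- green_jar: Closed jar like the open one, green band and green lid already on (lid top 129 mm above its foot); origin at the centre of its foot. Not to be disturbed.
- yellow_jar: Closed jar with yellow band and yellow lid already on, like the green one. Not to be disturbed.
- shaker: Loose stainless steel shaker, 71 mm across, 98 mm high, with a wire handle to its own +y side (reaching 59 mm from the axis); stands on the other side of the caddy from the lid. Origin at the centre of its foot. Not to be disturbed.

How it is judged:
By the outcome, as a careful person would: the job done as asked, in the order asked, and still so for the second after the job is handed in, with the robot touching nothing.
It also fails if it takes over 48 s, if anything falls off the work surface, if the arm or the gripper's body presses on something with over 40 N, if the wrist force passes 120 N, or if a joint passes its speed limit or range.

## Working session

There is one attempt and no reset: what is moved stays moved. The work goes in short steps, Python scripts to look and compute and a tool call to move; the robot and the scene stay as the last step left them, time stands still between calls to the robot, and variables do not carry over. Pictures are saved under pics/ and viewed, at most 10 in all, crops included, and the job is handed in when it is done.

Besides the shell and the picture viewer there is one more tool, called after ">>>" by a JSON object that holds its "method" and its "body". send_rows: Moves the arm, as the interface text tells. Its arguments: {"type":"object","properties":{"deltas":{"type":"array","items":{"type":"array","items":{"type":"number"}}},"force":{"type":"number"}},"required":["deltas"]}

```bash
mkdir -p pics; cat > h.py <<'E'
import numpy as np, cv2
from cell import read_state, grab_frame, job, spotter, arm
def px2w(f,u,v,d):
    p=np.array([(u-f["cx"])*d/f["fx"],(v-f["cy"])*d/f["fy"],d,1]); return (f["T"]@p)[:3]
def onplane(f,u,v,z):
    r=f["T"][:3,:3]@np.array([(u-f["cx"])/f["fx"],(v-f["cy"])/f["fy"],1]); o=f["T"][:3,3]
    return o+r*(z-o[2])/r[2]
def cloud(f):
    v,u=np.mgrid[0:384,0:512]; d=f["depth"]
    P=np.stack([(u-f["cx"])*d/f["fx"],(v-f["cy"])*d/f["fy"],d],-1)@f["T"][:3,:3].T+f["T"][:3,3]
    P[d==0]=np.nan; return P
E
python3 - <<'E'
from h import *
s=read_state(); print(arm.hold_point_z,s["clock"],s["tcp_pos"],s["ee_rot"],s["opening"])
ims=[]
for n in("top","side"):
    f=grab_frame(n); ims.append(f["frame"]); print(n,f["T"].round(3).tolist(),f["fx"])
    P=cloud(f)
    for t in("lid_center","lid_lug","jar_rim","thread_end","green_jar","yellow_jar","shaker","caddy","open_jar"):
        for r in spotter.pinpoint(f,t)[:2]:
            u,v=r["centre"]; z={"lid_center":.011,"jar_rim":.128,"lid_lug":.002,"thread_end":.111}.get(t,.002)
            print(t,round(r["score"],2),np.round([u,v]),onplane(f,u,v,z).round(4),P[int(v)%384,int(u)%512].round(3))
    np.save(n+".npy",P); cv2.imwrite(n+".png",f["frame"])
cv2.imwrite("pics/a.png",cv2.resize(np.vstack(ims),(800,1200))[:1200]); cv2.imwrite("pics/top.png",cv2.resize(ims[0],(800,600))); cv2.imwrite("pics/side.png",cv2.resize(ims[1],(800,600)))
E
```

```text
0.1547 0.0 [ 0.19053641 -0.59509411  0.40406877] [[ 9.52387930e-01  3.04888772e-01 -2.59009221e-04]
 [ 3.04888851e-01 -9.52387105e-01  1.26128057e-03]
 [ 1.37873241e-04 -1.28019741e-03 -9.99999171e-01]] 0.08537592590509438
top [[0.001, -0.997, 0.074, 0.471], [-1.0, -0.002, -0.024, 0.012], [0.024, -0.074, -0.997, 1.055], [0.0, 0.0, 0.0, 1.0]] 396.0602447733699
lid_center 0.56 [128. 217.] [0.4962 0.3359 0.011 ] [0.496 0.335 0.019]
lid_lug 0.74 [133. 228.] [0.4693 0.3239 0.002 ] [0.471 0.325 0.007]
jar_rim 0.84 [228. 154.] [0.6438 0.0686 0.128 ] [0.647 0.071 0.119]
thread_end 0.79 [233. 144.] [0.6714 0.0572 0.111 ] [ 0.697  0.065 -0.001]
thread_end 0.21 [127. 221.] [0.4855 0.3066 0.111 ] [0.489 0.337 0.019]
green_jar 0.96 [271. 170.] [ 0.6228 -0.0395  0.002 ] [ 0.605 -0.031  0.129]
green_jar 0.69 [381. 247.] [ 0.4177 -0.3334  0.002 ] [ 0.422 -0.306  0.084]
yellow_jar 0.57 [314. 185.] [ 0.5827 -0.1543  0.002 ] [ 0.57  -0.134  0.123]
yellow_jar 0.16 [270. 169.] [ 0.6252 -0.0387  0.002 ] [ 0.607 -0.031  0.128]
shaker 0.89 [383. 249.] [ 0.4121 -0.3373  0.002 ] [ 0.417 -0.307  0.089]
caddy 0
[... 358 characters left out ...]
91 [193. 297.] [0.4701 0.3188 0.002 ] [0.472 0.319 0.001]
jar_rim 0.72 [203. 186.] [0.6503 0.0684 0.128 ] [0.658 0.061 0.124]
thread_end 0.77 [201. 194.] [0.6476 0.0809 0.111 ] [0.641 0.088 0.118]
thread_end 0.72 [238. 213.] [0.4962 0.1092 0.111 ] [ 0.587 -0.004  0.025]
green_jar 0.65 [237. 213.] [ 0.6117 -0.0357  0.002 ] [ 0.588 -0.002  0.03 ]
green_jar 0.43 [209. 224.] [0.6392 0.066  0.002 ] [0.609 0.099 0.032]
yellow_jar 0.78 [261. 201.] [ 0.5922 -0.1432  0.002 ] [ 0.563 -0.095  0.036]
caddy 0.94 [239. 212.] [ 0.6102 -0.0442  0.002 ] [ 0.585 -0.007  0.032]
caddy 0.27 [209. 224.] [0.6426 0.063  0.002 ] [0.611 0.097 0.034]
open_jar 0.67 [209. 224.] [0.6422 0.0654 0.002 ] [0.611 0.101 0.032]
```

View pics/top.png

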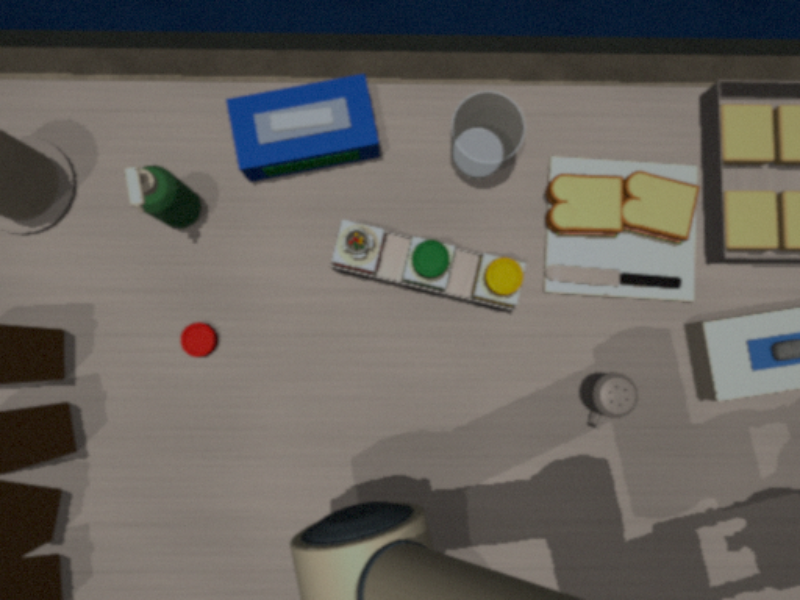

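View pics/side.png

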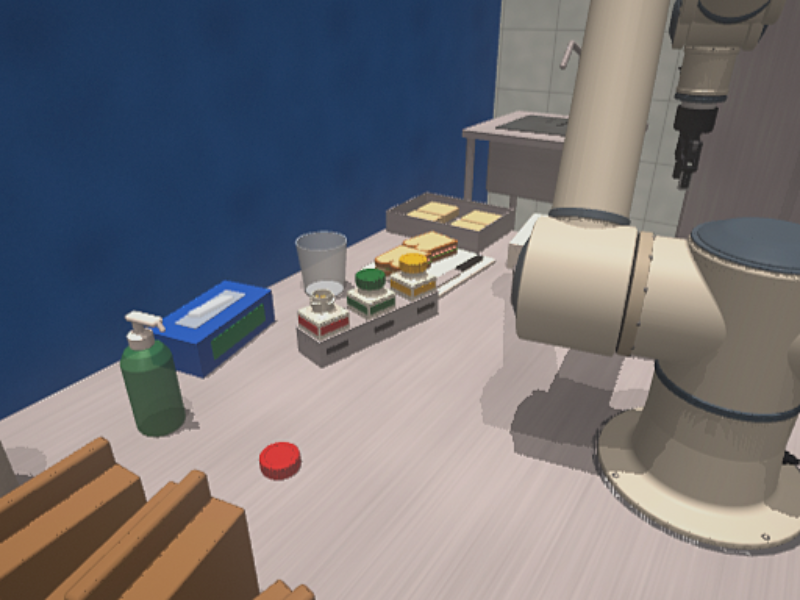

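The top view (800x600) shows the red lid at (199,340) and the open jar at (357,241). The green jar is at (430,258), the yellow jar at (503,276) and the shaker at (613,395). The side view agrees.

```bash
python3 - <<'E'
from h import *
s=read_state(); f=grab_frame("wrist")
T=np.eye(4);T[:3,:3]=s["ee_rot"];T[:3,3]=s["tcp_pos"]
print("cam in tcp",(np.linalg.inv(T)@f["T"]).round(3).tolist(),f["fx"])
cv2.imwrite("pics/w0.png",f["frame"])
P=np.load("side.npy"); m=(np.hypot(P[...,0]-.19,P[...,1]+.595)<.08)&(P[...,2]>.1)&(P[...,2]<.4)
print("tip z", np.sort(P[m][:,2])[:8].round(3))
P=np.load("top.npy"); im=cv2.imread("top.png"); hsv=cv2.cvtColor(im,cv2.COLOR_BGR2HSV)
red=((hsv[...,0]<8)|(hsv[...,0]>172))&(hsv[...,1]>150)&(abs(P[...,1]-.335)<.06)&(P[...,2]>.017)
print("lid",[(np.percentile(P[red][:,i],2)+np.percentile(P[red][:,i],98))/2 for i in (0,1,2)],red.sum())
m=(P[...,2]>.03)&(P[...,2]<.16)&(P[...,0]>.5)&(P[...,0]<.72)&(P[...,1]>-.22)&(P[...,1]<.13)
r=cv2.minAreaRect(P[m][:,:2].astype(np.float32)*1000); print("caddy",r)
for c,lo,hi in (("green",45,85),("yellow",20,35)):
    k=(hsv[...,0]>lo)&(hsv[...,0]<hi)&(hsv[...,1]>120)&m&(P[...,2]>.12); print(c,np.median(P[k],0),k.sum())
E
```

```text
cam in tcp [[-0.001, -0.957, -0.291, 0.073], [1.0, -0.001, -0.0, 0.0], [-0.0, -0.291, 0.957, 0.031], [0.0, 0.0, 0.0, 1.0]] 308.1572117649416
tip z [0.242 0.243 0.243 0.243 0.244 0.244 0.244 0.245]
lid [np.float64(0.49549357318573084), np.float64(0.33596648138220186), np.float64(0.020987670726304357)] 360
caddy ((616.162353515625, -42.61665344238281), (309.6673278808594, 80.61247253417969), 76.56270599365234)
green [ 0.6163472  -0.04326581  0.13008154] 405
yellow [ 0.59061748 -0.15430706  0.13029517] 467
```

View pics/w0.png

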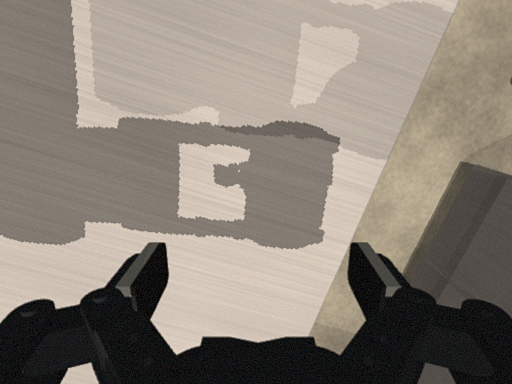

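>>> {"method": "send_rows", "body": {"deltas": [[20,-16,0,0,1],[37.7,-30.9,0,0,1],[37.7,-30.9,0,0,1],[37.7,-30.9,0,0,1],[37.7,-30.9,0,0,1],[37.7,-30.9,0,0,1],[37.7,-30.9,0,0,1],[37.7,-30.9,0,0,1],[37.7,-30.9,0,0,1],[37.7,-30.9,0,0,1],[37.7,-30.9,0,0,1],[37.7,-30.9,0,0,1],[37.7,-30.9,0,0,1],[37.7,-30.9,0,0,1],[37.7,-30.9,0,0,1],[37.7,-30.9,0,0,1],[20,-16,0,0,1],[0,0,0,0,1],[0,0,0,0,1]]}}

```text
clock: 2.95
tcp_pos: [0.6161, 0.0615, 0.4044]
ee_rot: [[0.952, 0.306, -0.001], [0.306, -0.952, -0.0], [-0.001, 0.0, -1.0]]
wrist_force: [-0.7, -0.1, 0.2]
opening: 0.0852
gripper_force: 0.0
```

```bash
cat > jar.py <<'E'
from h import *
s=read_state(); print(s["clock"],s["tcp_pos"].round(4),s["ee_rot"].round(4).tolist())
f=grab_frame("wrist"); P=cloud(f); np.save("wj.npy",P); cv2.imwrite("pics/wj.png",f["frame"])
for t,z in (("jar_rim",.128),("thread_end",.111),("thread_start",.111),("green_jar",.002),("open_jar",.002),("caddy",0)):
    for r in spotter.pinpoint(f,t)[:4]: print(t,round(r["score"],2),np.round(r["centre"]),onplane(f,*r["centre"],z).round(4))
m=(abs(P[...,2]-.098)<.006)&(np.hypot(P[...,0]-.643,P[...,1]-.069)<.055)
r=cv2.minAreaRect(P[m][:,:2].astype(np.float32)*1000); print("shoulder",m.sum(),r,P[m][:,2].mean())
m=(P[...,2]>.122)&(P[...,2]<.135)&(np.hypot(P[...,0]-.643,P[...,1]-.069)<.04)
print("rim",m.sum(),cv2.minEnclosingCircle(P[m][:,:2].astype(np.float32)*1000),P[m][:,2].max())
m=(P[...,2]>.122)&(P[...,2]<.14)&(np.hypot(P[...,0]-.616,P[...,1]+.043)<.04)
print("green",m.sum(),cv2.minEnclosingCircle(P[m][:,:2].astype(np.float32)*1000),np.median(P[m][:,2]))
E
python3 jar.py
```

```text
2.95 [0.6161 0.0615 0.4044] [[0.9521, 0.3059, -0.0006], [0.3059, -0.9521, -0.0002], [-0.0006, 0.0, -1.0]]
jar_rim 0.68 [259. 155.] [0.6414 0.0683 0.128 ]
thread_end 0.92 [275. 124.] [0.667 0.063 0.111]
thread_start 0.81 [244. 124.] [0.659  0.0874 0.111 ]
thread_start 0.52 [ 17. 183.] [0.5493 0.264  0.111 ]
green_jar 0.76 [339. 179.] [ 0.6199 -0.0435  0.002 ]
open_jar 0.9 [258. 135.] [0.642  0.0688 0.002 ]
open_jar 0.43 [ 26. 199.] [0.4749 0.3252 0.002 ]
caddy 0.88 [338. 180.] [ 0.6181 -0.0444  0.    ]
shoulder 1288 ((643.4756469726562, 67.06004333496094), (67.2352294921875, 66.05613708496094), 76.38311767578125) 0.09434018769236881
rim 614 ((642.8057250976562, 67.26129913330078), 19.516796112060547) 0.12979868719849028
green 3290 ((616.795654296875, -44.25687789916992), 29.563879013061523) 0.1302837514610083
```

View pics/wj.png

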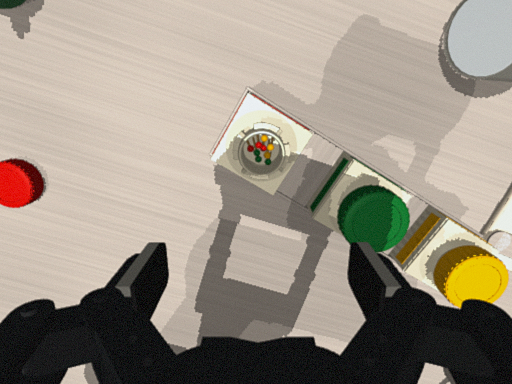

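>>> {"method": "send_rows", "body": {"deltas": [[-4.3,-21.3,5,0,1],[-8.7,-42.6,12,0,1],[-8.7,-42.6,12,0,1],[-8.7,-42.6,12,0,1],[-8.7,-42.6,12,0,1],[-8.7,-42.6,12,0,1],[-8.7,-42.6,12,0,1],[-4.3,-21.3,5,0,1],[0,0,0,0,1],[0,0,0,0,1]]}}

```text
clock: 4.3
tcp_pos: [0.4673, 0.3266, 0.3228]
ee_rot: [[0.952, 0.306, 0.0], [0.306, -0.952, -0.0], [0.0, 0.0, -1.0]]
wrist_force: [-0.4, 0.2, 0.1]
opening: 0.085
gripper_force: 0.0
```

```bash
cat > lid.py <<'E'
from h import *
s=read_state(); print(s["clock"],s["tcp_pos"].round(4),s["ee_rot"].round(4).tolist())
for n in ("wrist","wrist","top","side"):
    f=grab_frame(n); P=cloud(f)
    if n=="wrist": cv2.imwrite("pics/wl.png",f["frame"])
    for t,z in (("lid_center",.011),("lid_lug",.002)):
        for r in spotter.pinpoint(f,t)[:4]:
            p=onplane(f,*r["centre"],z); d=p-np.array([.4955,.336,0]); print(n,t,round(r["score"],2),np.round(r["centre"]),p.round(4),np.hypot(*d[:2]).round(4),np.degrees(np.arctan2(d[1],d[0])).round(1))
    if n=="wrist":
        m=(P[...,2]>.014)&(P[...,2]<.03)&(np.hypot(P[...,0]-.4955,P[...,1]-.336)<.04)
        print("lid",m.sum(),cv2.minEnclosingCircle(P[m][:,:2].astype(np.float32)*1000),np.median(P[m][:,2]))
cv2.imwrite("pics/wl2.png",cv2.resize(cv2.imread("pics/wl.png")[60:260,130:400],None,fx=2.9,fy=2.9,interpolation=2))
E
python3 lid.py
```

```text
4.3 [0.4673 0.3266 0.3228] [[0.9521, 0.3056, 0.0002], [0.3056, -0.9521, -0.0001], [0.0001, 0.0002, -1.0]]
wrist lid_center 0.78 [255. 145.] [0.4939 0.3376 0.011 ] 0.0023 135.4
wrist lid_lug 0.83 [262. 165.] [0.4764 0.3254 0.002 ] 0.0219 -150.9
lid 3304 ((495.94073486328125, 336.258544921875), 29.286588668823242) 0.02124508319427615
wrist lid_center 0.98 [258. 145.] [0.4956 0.3343 0.011 ] 0.0017 -88.2
lid 3282 ((495.9706726074219, 336.26092529296875), 29.201215744018555) 0.021279232525340752
top lid_lug 0.69 [131. 226.] [0.4746 0.3279 0.002 ] 0.0224 -158.9
side lid_center 0.96 [177. 293.] [0.5014 0.336  0.011 ] 0.0059 0.2
side lid_lug 0.92 [188. 299.] [0.4751 0.3306 0.002 ] 0.0212 -165.1
```

View pics/wl2.png

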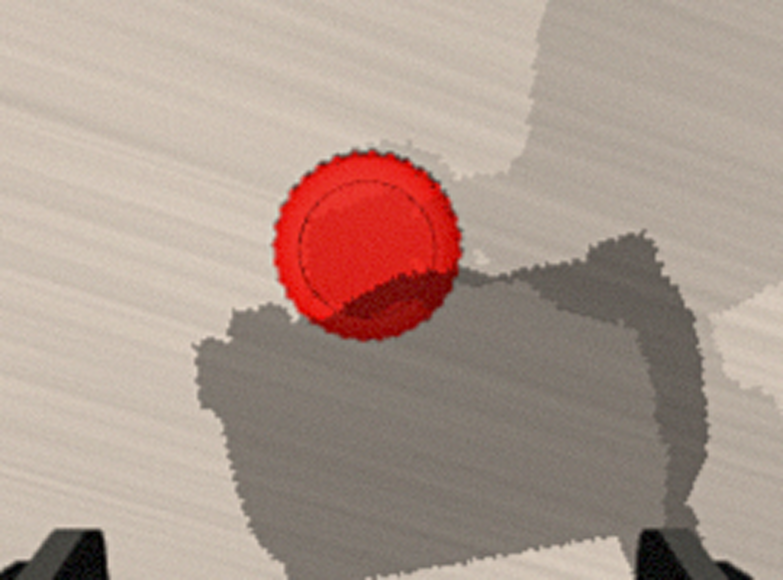

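Lid at (368,245) in the crop, with the fingers clear of it. Its measured centre is (0.4959, 0.3362), top 21 mm, radius 29 mm, and the lug yaw is about 24° (mod 90). Next I centre over the lid, descend and grip.

>>> {"method": "send_rows", "body": {"deltas": [[15,-0.2,20,0,1],[15.2,-0.2,30,0,1],[0,0,30,0,1],[0,0,30,0,1],[0,0,25,0,1],[0,0,15,0,1],[0,0,0,0,1],[0,0,0,0,1],[0,0,0,0,0],[0,0,0,0,0],[0,0,0,0,0],[0,0,0,0,0],[0,0,0,0,0],[0,0,0,0,0],[0,0,0,0,0]], "force": 60}}

```text
clock: 6.4
tcp_pos: [0.4963, 0.3365, 0.1745]
ee_rot: [[0.952, 0.305, 0.002], [0.305, -0.952, 0.001], [0.002, -0.0, -1.0]]
wrist_force: [-3.1, -1.1, 16.4]
opening: 0.0566
gripper_force: 60.6
```

```bash
python3 - <<'E'
from h import *
s=read_state(); print(s["clock"],s["tcp_pos"].round(4),s["ee_rot"].round(4).tolist(),s["wrist_force"],s["moment"],s["opening"],s["gripper_force"])
E
```

```text
6.4 [0.4963 0.3365 0.1745] [[0.9524, 0.305, 0.002], [0.305, -0.9524, 0.0011], [0.0023, -0.0004, -1.0]] [-3.13651591 -1.05621385 16.41259944] [-0.24440796  0.49311727  0.07416923] 0.056603141287131446 60.58886244893074
```

>>> {"method": "send_rows", "body": {"deltas": [[0,0,-10,0,0],[0,0,-25,0,0],[0,0,-40,0,0],[0,0,-40,0,0],[0,10,-30,0,0],[4,26,-13,0,0],[8.2,43,0,0,0],[8.2,43,0,0,0],[8.2,43,0,0,0],[8.2,43,0,0,0],[8.2,43,0,0,0],[8.2,34,0,0,0],[4.7,15.9,0,0,0],[0,0,0,0,0],[0,0,0,0,0],[0,0,0,0,0]]}}

```text
clock: 8.0
tcp_pos: [0.6422, 0.0686, 0.3309]
ee_rot: [[0.952, 0.306, -0.0], [0.306, -0.952, 0.0], [-0.0, -0.0, -1.0]]
wrist_force: [0.1, 0.3, -0.7]
opening: 0.0565
gripper_force: 64.0
```

```bash
cat > st.py <<'E'
from h import *
s=read_state(); R=s["ee_rot"]; print(s["clock"],s["tcp_pos"].round(4),"yaw",np.degrees(np.arctan2(R[1,0],R[0,0])).round(2),"zax",R[:,2].round(4),"F",s["wrist_force"].round(1),"M",s["moment"].round(2),"op",s["opening"].round(4),s["gripper_force"].round(0),"j",s["joint_pos"].round(1))
E
python3 st.py; python3 - <<'E'
from h import *
f=grab_frame("wrist"); cv2.imwrite("pics/wg.png",f["frame"]); P=cloud(f)
for t,z in (("lid_center",.18),("lid_lug",.16),("jar_rim",.128)):
    for r in spotter.pinpoint(f,t)[:3]: print(t,round(r["score"],2),np.round(r["centre"]),onplane(f,*r["centre"],z).round(4))
hsv=cv2.cvtColor(f["frame"],cv2.COLOR_BGR2HSV)
m=((hsv[...,0]<6)|(hsv[...,0]>174))&(hsv[...,1]>150)&(P[...,2]>.1); m=m&(abs(P[...,2]-np.nanmedian(P[m][:,2]))<.004)
A=P[m]; c=A.mean(0); print(m.sum(),c,np.linalg.svd(A-c,full_matrices=False)[2][2])
f=grab_frame("side"); cv2.imwrite("pics/sg.png",cv2.resize(f["frame"][120:270,130:330],None,fx=3.5,fy=3.5))
E
```

```text
lid_center 0.84 [256. 257.] [0.6467 0.0708 0.18  ]
lid_center 0.2 [354. 223.] [0.6745 0.0365 0.18  ]
lid_lug 0.82 [267. 286.] [0.6216 0.0567 0.16  ]
lid_lug 0.63 [260. 253.] [0.6387 0.0662 0.16  ]
11349 [0.64398551 0.06928477 0.17758514] [0.01078847 0.00321074 0.99993665]Traceback (most recent call last):
  File "st.py", line 2, in <module>
    s=read_state(); R=s["ee_rot"]; print(s["clock"],s["tcp_pos"].round(4),"yaw",np.degrees(np.arctan2(R[1,0],R[0,0])).round(2),"zax",R[:,2].round(4),"F",s["wrist_force"].round(1),"M",s["moment"].round(2),"op",s["opening"].round(4),s["gripper_force"].round(0),"j",s["joint_pos"].round(1))
                                                                                                                                                                                                                 ^^^^^^^^^^^^^^^^^^
AttributeError: 'float' object has no attribute 'round'
```

View pics/wg.png

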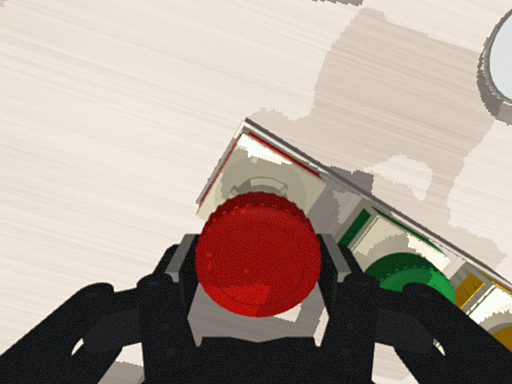

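View pics/sg.png

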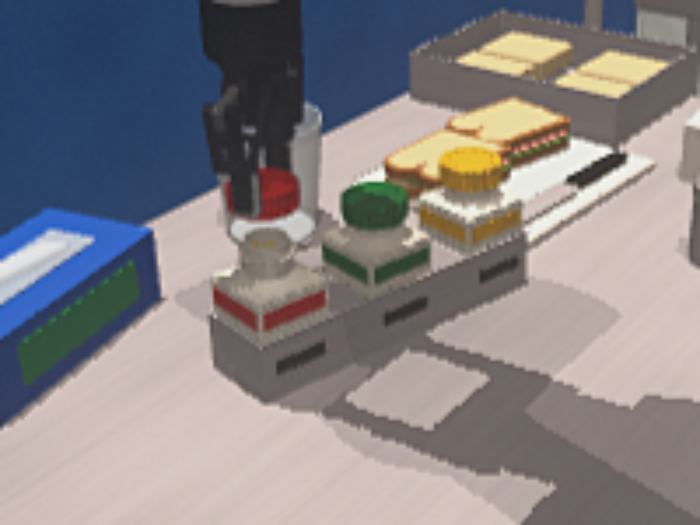

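The lid is held level between the pads, about (258,255) in the wrist view, and hangs above the open jar. Next I correct sideways and lower slowly.

>>> {"method": "send_rows", "body": {"deltas": [[-0.2,1.6,8,0,0],[0,0,10,0,0],[0,0,6,0,0],[0,0,3,0,0],[0,0,2,0,0],[0,0,2,0,0],[0,0,1,0,0],[0,0,0,0,0]]}}

```text
clock: 9.05
tcp_pos: [0.6432, 0.0658, 0.2987]
ee_rot: [[0.952, 0.305, 0.0], [0.305, -0.952, 0.0], [0.0, 0.0, -1.0]]
wrist_force: [-0.2, 0.4, -0.4]
opening: 0.0564
gripper_force: 64.0
```

```bash
sed -i 's/s\["opening"\].round(4),s\["gripper_force"\].round(0)/round(s["opening"],4),round(s["gripper_force"])/' st.py; python3 st.py
```

```text
9.05 [0.6432 0.0658 0.2987] yaw 17.75 zax [ 1.e-04  0.e+00 -1.e+00] F [-0.2  0.4 -0.4] M [-0.01  0.02 -0.01] op 0.0564 64 j [ 0.6 36.2 80.3  0.  63.4 72.8]
```

>>> {"method": "send_rows", "body": {"deltas": [[-0.1,-1.2,1,0,0],[0,0,1,0,0],[0,0,1,0,0],[0,0,1,0,0],[0,0,0,0,0]]}}

```text
clock: 9.55
tcp_pos: [0.6427, 0.0669, 0.2945]
ee_rot: [[0.952, 0.305, -0.0], [0.305, -0.952, 0.0], [-0.0, -0.0, -1.0]]
wrist_force: [0.2, 0.4, 0.4]
opening: 0.0567
gripper_force: 64.0
```

```bash
python3 st.py
```

```text
9.55 [0.6427 0.0669 0.2945] yaw 17.75 zax [-3.e-04  0.e+00 -1.e+00] F [0.2 0.4 0.4] M [-0.    0.06  0.02] op 0.0567 64 j [ 0.7 36.5 80.6  0.  62.9 72.9]
```

>>> {"method": "send_rows", "body": {"deltas": [[0,0,1,0,0],[0,0,1,0,0],[0,0,0,0,0]]}}

```text
clock: 9.85
tcp_pos: [0.6427, 0.0669, 0.2926]
ee_rot: [[0.952, 0.305, -0.0], [0.305, -0.952, 0.0], [-0.0, -0.0, -1.0]]
wrist_force: [0.3, -0.8, 0.0]
opening: 0.0564
gripper_force: 64.0
```

```bash
python3 st.py
```

```text
9.85 [0.6427 0.0669 0.2926] yaw 17.75 zax [-0.  0. -1.] F [ 0.3 -0.8  0. ] M [-0.02  0.05  0.02] op 0.0564 64 j [ 0.7 36.6 80.7  0.  62.7 72.9]
```

>>> {"method": "send_rows", "body": {"deltas": [[0,0,1,0,0],[0,0,1,0,0],[0,0,0,0,0]]}}

```text
clock: 10.15
tcp_pos: [0.6428, 0.0669, 0.292]
ee_rot: [[0.952, 0.305, 0.001], [0.305, -0.952, -0.0], [0.001, 0.0, -1.0]]
wrist_force: [-5.4, -0.1, 18.6]
opening: 0.0562
gripper_force: 66.0
```

```bash
python3 st.py
```

```text
10.15 [0.6428 0.0669 0.292 ] yaw 17.75 zax [ 0.0014 -0.     -1.    ] F [-5.4 -0.1 18.6] M [0.05 0.9  0.07] op 0.0562 66 j [ 0.7 36.6 80.7 -0.  62.5 72.9]
```

>>> {"method": "send_rows", "body": {"deltas": [[0,0,-0.7,0,0],[0,0,0,-3,0],[0,0,0,-3,0],[0,0,0,-3,0],[0,0,0,0,0]]}}

```text
clock: 10.65
tcp_pos: [0.6431, 0.0669, 0.2923]
ee_rot: [[0.892, 0.452, 0.002], [0.452, -0.892, 0.0], [0.002, 0.001, -1.0]]
wrist_force: [-0.3, 0.5, 8.0]
opening: 0.0564
gripper_force: 64.9
```

```bash
python3 st.py
```

```text
10.65 [0.6431 0.0669 0.2923] yaw 26.86 zax [ 2.1e-03  1.0e-04 -1.0e+00] F [-0.3  0.5  8. ] M [ 0.11 -0.03  0.01] op 0.0564 65 j [ 0.7 36.6 80.7  0.  62.5 63.8]
```

>>> {"method": "send_rows", "body": {"deltas": [[0,0,0.3,-3,0],[0,0,0,-3,0],[0,0,0,-3,0],[0,0,0,0,0]]}}

```text
clock: 11.05
tcp_pos: [0.6428, 0.0669, 0.2912]
ee_rot: [[0.811, 0.585, 0.0], [0.585, -0.811, -0.0], [0.0, 0.0, -1.0]]
wrist_force: [0.8, -0.1, -0.3]
opening: 0.0566
gripper_force: 64.1
```

```bash
python3 st.py
```

```text
11.05 [0.6428 0.0669 0.2912] yaw 35.81 zax [ 4.e-04 -0.e+00 -1.e+00] F [ 0.8 -0.1 -0.3] M [ 0.05 -0.24  0.02] op 0.0566 64 j [ 0.7 36.7 80.8 -0.  62.5 54.8]
```

>>> {"method": "send_rows", "body": {"deltas": [[0,0,1,-3,0],[0,0,1.5,0,0],[0,0,1.5,0,0],[0,0,1.5,0,0],[0,0,0,0,0]]}}

```text
clock: 11.55
tcp_pos: [0.6426, 0.0669, 0.2852]
ee_rot: [[0.78, 0.625, -0.001], [0.625, -0.78, 0.0], [-0.0, -0.0, -1.0]]
wrist_force: [-0.3, 0.3, -0.5]
opening: 0.0559
gripper_force: 64.0
```

```bash
python3 st.py
```

```text
11.55 [0.6426 0.0669 0.2852] yaw 38.69 zax [-5.e-04  0.e+00 -1.e+00] F [-0.3  0.3 -0.5] M [-0.02 -0.02 -0.  ] op 0.0559 64 j [ 0.7 37.1 81.   0.  61.9 52. ]
```

>>> {"method": "send_rows", "body": {"deltas": [[0,0,1,0,0],[0,0,1,0,0],[0,0,0.5,0,0],[0,0,0,0,0]]}}

```text
clock: 11.95
tcp_pos: [0.6427, 0.0669, 0.2836]
ee_rot: [[0.78, 0.626, 0.0], [0.626, -0.78, 0.0], [0.0, 0.0, -1.0]]
wrist_force: [-1.9, -0.6, 6.8]
opening: 0.0567
gripper_force: 64.8
```

```bash
python3 st.py
```

```text
11.95 [0.6427 0.0669 0.2836] yaw 38.74 zax [ 5.e-04  0.e+00 -1.e+00] F [-1.9 -0.6  6.8] M [ 0.02  0.36 -0.02] op 0.0567 65 j [ 0.7 37.2 81.1  0.  61.6 51.9]
```

The lid dropped right down at the height I predicted. Now I tighten clockwise.

>>> {"method": "send_rows", "body": {"deltas": [[0,0,0,3,0],[0,0,0,5,0],[0,0,0,5,0],[0,0,0,5,0],[0,0,0,5,0],[0,0,0,5,0],[0,0,0,5,0],[0,0,0,4,0],[0,0,0,3,0],[0,0,0,0,0]]}}

```text
clock: 12.95
tcp_pos: [0.6429, 0.0669, 0.2836]
ee_rot: [[1.0, -0.024, 0.001], [-0.024, -1.0, 0.0], [0.001, -0.0, -1.0]]
wrist_force: [-0.2, 0.6, 5.1]
opening: 0.0569
gripper_force: 64.6
```

```bash
python3 st.py
```

```text
12.95 [0.6429 0.0669 0.2836] yaw -1.36 zax [ 1.1e-03  1.0e-04 -1.0e+00] F [-0.2  0.6  5.1] M [ 0.04 -0.   -0.02] op 0.0569 65 j [ 0.7 37.2 81.1  0.  61.6 92. ]
```

>>> {"method": "send_rows", "body": {"deltas": [[0,0,0,4,0],[0,0,0,4,0],[0,0,0,4,0],[0,0,0,3,0],[0,0,0,2,0],[0,0,0,0,0]]}}

```text
clock: 13.55
tcp_pos: [0.6429, 0.067, 0.2836]
ee_rot: [[0.949, -0.314, 0.001], [-0.314, -0.949, 0.0], [0.001, -0.0, -1.0]]
wrist_force: [-0.2, 0.5, 5.7]
opening: 0.0569
gripper_force: 64.6
```

```bash
python3 st.py
```

```text
13.55 [0.6429 0.067  0.2836] yaw -18.31 zax [ 1.2e-03  1.0e-04 -1.0e+00] F [-0.2  0.5  5.7] M [ 0.14  0.02 -0.07] op 0.0569 65 j [  0.7  37.2  81.1   0.   61.6 109. ]
```

>>> {"method": "send_rows", "body": {"deltas": [[0,0,0,2,0],[0,0,0,2,0],[0,0,0,2,0],[0,0,0,0,0]]}}

```text
clock: 13.95
tcp_pos: [0.6432, 0.0672, 0.2836]
ee_rot: [[0.912, -0.411, 0.002], [-0.411, -0.912, 0.0], [0.002, -0.001, -1.0]]
wrist_force: [3.6, 4.2, 4.7]
opening: 0.0562
gripper_force: 64.7
```

```bash
python3 st.py
```

```text
13.95 [0.6432 0.0672 0.2836] yaw -24.24 zax [ 1.9e-03  4.0e-04 -1.0e+00] F [3.6 4.2 4.7] M [ 0.73 -0.51  0.54] op 0.0562 65 j [  0.7  37.2  81.1   0.   61.6 114.9]
```

>>> {"method": "send_rows", "body": {"deltas": [[0,0,0,1.5,0],[0,0,0,1.5,0],[0,0,0,0,0]]}}

```text
clock: 14.25
tcp_pos: [0.643, 0.0675, 0.2836]
ee_rot: [[0.89, -0.456, 0.002], [-0.456, -0.89, 0.0], [0.001, -0.001, -1.0]]
wrist_force: [3.0, 6.0, 5.8]
opening: 0.0567
gripper_force: 65.1
```

```bash
python3 st.py
```

```text
14.25 [0.643  0.0675 0.2836] yaw -27.15 zax [ 1.6e-03  5.0e-04 -1.0e+00] F [3.  6.  5.8] M [ 1.22 -0.51  1.63] op 0.0567 65 j [  0.7  37.2  81.1   0.   61.6 117.8]
```

>>> {"method": "send_rows", "body": {"deltas": [[0,0,0,1.5,0],[0,0,0,1,0],[0,0,0,0,0]]}}

```text
clock: 14.55
tcp_pos: [0.6428, 0.0677, 0.2836]
ee_rot: [[0.869, -0.494, 0.001], [-0.494, -0.869, 0.001], [0.0, -0.001, -1.0]]
wrist_force: [-0.6, 8.0, 8.2]
opening: 0.0569
gripper_force: 66.0
```

```bash
python3 st.py; python3 - <<'E'
from h import *
f=grab_frame("wrist"); cv2.imwrite("pics/wt.png",f["frame"]); P=cloud(f)
m=(P[...,2]>.085)&(P[...,2]<.105)&(np.hypot(P[...,0]-.643,P[...,1]-.068)<.055)
print(m.sum(),cv2.minAreaRect(P[m][:,:2].astype(np.float32)*1000))
E
```

```text
14.55 [0.6428 0.0677 0.2836] yaw -29.61 zax [ 8.e-04  7.e-04 -1.e+00] F [-0.6  8.   8.2] M [1.57 0.04 2.08] op 0.0569 66 j [  0.7  37.2  81.1   0.   61.6 120.3]
4621 ((653.6498413085938, 63.759429931640625), (69.5904769897461, 48.27077865600586), 73.8214111328125)
```

View pics/wt.png

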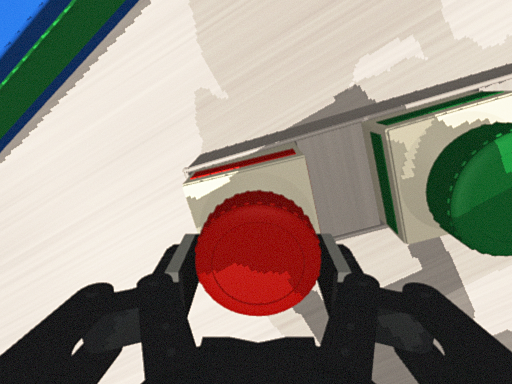

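The wrist view shows the lid at (258,255) over the jar, and the jar now sits against its well walls, turned about 2.5°. The lid is down and the torque has levelled off at about 2 Nm, so it is at the stop. I release it and retreat.

>>> {"method": "send_rows", "body": {"deltas": [[0,0,0,0,1],[0,0,0,0,1],[0,0,0,0,1],[0,0,0,0,1],[0,0,0,0,1],[0,0,0,0,1],[0,0,-5,0,1],[0,0,-20,0,1],[0,0,-40,0,1],[0,0,-40,0,1],[-20,0,-20,0,1],[-30,0,0,0,1],[0,0,0,0,1]]}}

```text
clock: 15.9
tcp_pos: [0.597, 0.093, 0.4094]
ee_rot: [[0.869, -0.495, 0.0], [-0.495, -0.869, 0.0], [-0.0, -0.0, -1.0]]
wrist_force: [0.1, -0.8, 0.1]
opening: 0.0855
gripper_force: 0.0
```

```bash
python3 st.py; python3 - <<'E'
from h import *
f=grab_frame("wrist"); cv2.imwrite("pics/we.png",f["frame"]); P=cloud(f)
c=np.array([.643,.0675]); d=np.hypot(P[...,0]-c[0],P[...,1]-c[1])
m=(P[...,2]>.124)&(P[...,2]<.16)&(d<.04)
A=P[m];A=A[abs(A[:,2]-np.median(A[:,2]))<.003];k=A.mean(0)
print("lid",m.sum(),cv2.minEnclosingCircle(P[m][:,:2].astype(np.float32)*1000),np.median(P[m][:,2]),np.linalg.svd(A-k,full_matrices=False)[2][2])
m=(P[...,2]>.09)&(P[...,2]<.105)&(d<.055); print("shoulder",cv2.minAreaRect(P[m][:,:2].astype(np.float32)*1000))
m=(P[...,2]>.124)&(np.hypot(P[...,0]-.616,P[...,1]+.043)<.04); print("green",np.median(P[m][:,2]),cv2.minEnclosingCircle(P[m][:,:2].astype(np.float32)*1000))
for n in("wrist","top","side"):
    f=grab_frame(n)
    for t,z in (("lid_center",.12),("lid_lug",.111),("thread_end",.111)):
        for r in spotter.pinpoint(f,t)[:2]:
            p=onplane(f,*r["centre"],z);q=p[:2]-c;print(n,t,round(r["score"],2),p.round(4),np.hypot(*q).round(3),np.degrees(np.arctan2(q[1],q[0])).round(1))
E
```

```text
15.9 [0.597  0.093  0.4094] yaw -29.68 zax [ 1.e-04  5.e-04 -1.e+00] F [ 0.1 -0.8  0.1] M [ 0.05 -0.02 -0.02] op 0.0855 0 j [  3.2  26.3  79.8   0.   73.8 122.9]
lid 4161 ((642.4723510742188, 67.07331085205078), 29.35501480102539) 0.13026223137285559 [ 1.49576581e-03 -4.57529269e-04  9.99998777e-01]
shoulder ((642.6854858398438, 67.27857208251953), (67.9808120727539, 68.28557586669922), 74.55874633789062)
green 0.1302784042871198 ((616.3916625976562, -44.71889877319336), 29.56483268737793)
wrist lid_center 0.61 [0.6427 0.0654 0.12  ] 0.002 -98.3
wrist lid_lug 0.69 [0.6184 0.0716 0.111 ] 0.025 170.4
wrist thread_end 0.65 [0.666  0.0602 0.111 ] 0.024 -17.6
top lid_lug 0.38 [ 0.4211 -0.2937  0.111 ] 0.424 -121.6
side lid_center 0.55 [0.6521 0.0512 0.12  ] 0.019 -61.0
side lid_lug 0.65 [0.6038 0.0837 0.111 ] 0.042 157.6
side thread_end 0.72 [0.6649 0.0664 0.111 ] 0.022 -2.9
```

View pics/we.png

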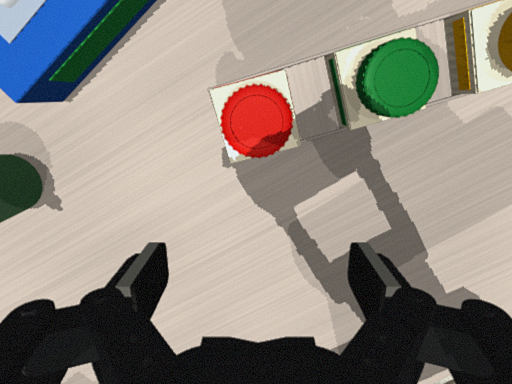

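The wrist view shows the lid level on the jar at (257,120). Its top is at 130.3 mm, the same as the green lid, and the other jars look unmoved.

```bash
python3 -c "
from cell import job; print(job.hand_in())"
```

```text
the job is handed in; nothing more can be done
None
```

The red lid is on the open jar, seated level and tightened clockwise to its stop; the jar is standing in its well, nothing else was touched, and the job was handed in at about 16 s on the robot's clock.

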